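Dry-fit the fan drive on its spindle

ROBOT

A 6-joint arm with a two-finger parallel gripper is mounted at the origin on the work surface. World frame = base frame: x ahead of the robot, y to its left, z up, the work surface at z = 0. Lengths are in m, angles in rad, forces in N, time in s.
With the tool pointing down it reaches from about 0.375 to 0.925 m from the base axis. Payload 5.7 kg.
Tool frame: the origin (TCP) lies midway between the tips of the shut fingers; the grasp point (between the pads) lies tcp_to_grasp behind it (tcp_to_grasp is the distance from the TCP to the grasp point, in m); z points along the fingers, y is the line along which they close (so a half turn about z gives the same grasp; the last joint's range is limited). The gripper opens to 85 mm and grips with 20 to 120 N. Pads are 22 mm wide; open, the fingers measure 114 mm over their backs; the gripper's body (76 mm by 85 mm) begins 54 mm behind the grasp point. The pads swing forward as they close: fully open they stand 13 mm farther back than shut.
Start: joints at [1.199, 0.359, 1.51, -0, 1.272, -0.115], TCP at [0.152, 0.58, 0.231] pointing down, gripper open.
Joint ranges: [-2.97, 2.97], [-1.01, 2.36], [0.21, 2.38], [-0.96, 4.11], [0.2, 2.71], [-2.98, 2.98]. Speed limits (rad/s): [2.39, 2.39, 3.14, 3.14, 3.14, 3.14].

INTERFACE

Orientations are given as a unit quaternion [w, x, y, z].
In Python, from workcell import * gives the robot as it stands. The module is installed in compiled form; this text tells all that it offers.
- The arm moves only by the tool arm_command, never from a script. Its argument "plan" is text: rows parted by semicolons, each of 6 numbers parted by spaces: the shift along the tool's x, y, z normalised to -1 to 1, where 1 is 30 cm, then the turn, a rotation vector about the tool's x, y, z normalised to -1 to 1, where 1 is 90 degrees. In form: tx ty tz ax ay az; .... A call has 1 to 20 rows; each row is the pose to reach, as a shift and turn from the pose commanded when the call began, along the tool's axes at that moment; what a row does not reach only later rows make up. A row lasts 1/10 s, in which the tool goes at most 50 mm and 8.59 degrees, less where a joint would pass 70% of its speed; a pose out of reach is approached as far as the arm can. A call with a number of a shift or a turn outside -1 to 1 is refused whole. A call with a gripper value outside its range is refused whole. "claw" is the closure, from -1 (fully open) to 1 (shut), set as the call begins (left out, the last holds). The fingers move at their own pace and stop on an object; "newtons" is the grip in N (left out, the last holds). Time passes only in rows, so rows that repeat a pose let the fingers close. It gives the time, the measured TCP pose, the force, the opening and the grip force at its end, in the units of the state.
- state(): the state, without advancing time (a new reading comes with each control period).
- get_image(name): name is "side" or "top" or "wrist"; returns the picture (384x512x3 uint8, red, green, blue); there is no depth.
- camera_params(name): a dict with "intrinsics" (3x3 intrinsics, pixels), "pose" (4x4, takes a point from camera to world coordinates). Camera axes: x right, y up, looking along -z (the intrinsics and any distortion apply to the point x, -y, -z); pixel columns grow to the right and rows downward; lengths in m; the calibration is good to about 2 mm. The wrist camera is an equidistant fisheye: a pixel r from the principal point sees the ray r / f radians off the axis. A picture is of the moment at which its call begins: read the wrist's pose just before it. camera_params takes no time and is no camera call; for the wrist camera it gives the pose at the moment of the call.
- finish_job(): hands the job in; it is judged then, once.
The state is a dict: "time": time; "q": joint angles; "qvel": joint speeds; "joint_efforts": joint torques, N m; "tool_pos": TCP position; "eef_rot": TCP orientation; "wrist_force": force on the tool from outside, world axes, zero at the start; "moment": the same for the moment, N m; "gripper_width": finger opening in m; "grip_force": force on a finger pad.
Only numpy, scipy, OpenCV 4.12 (cv2) and the standard library are available. Lean on these libraries where they do the work, as an engineer would, in place of code of your own. Each camera call takes 0.05 s, during which the arm holds its last target. There are 200 camera calls.

TASK

Dry-fit the fan drive on the spindle that stands bolted to the bench: first the large tapered bearing down onto the spindle's shoulder, then the belt pulley with its nose up, then the small tapered bearing into the pulley's nose, and last the thick washer, each one fully home. Lower each part into place, do not drop it. The retaining bolt is not fitted yet: it and the other engine parts lying about must not be disturbed.

Things in the scene. Friction and masses are not known exactly. Their poses are not given: they have to be found in the camera images.
- spindle: Fixed upright spindle: dark round foot 112 mm across with four bolt heads, bright stepped shaft. Origin on the axis at bench height, z up. Heights in mm: foot's rim to 12, cone to 30; shoulder 50 diameter, top face at 40; large journal 38 diameter to 56; taper to 27 diameter at 74; small journal 27 to 92; short end pin 15 diameter, with a threaded hole, to 100.5.
- large_bearing_mid (a point): Large tapered roller bearing, steel with a dark cage: 60 mm across, 18 high, bore 42, 0.2 kg. Lies flat as it goes on, wide end down (60 across over the lowest 9 mm, narrowing to 50 at the top): grip it low. Point: its centre, half-way up, z up. Home: on the spindle's shoulder, this point 49 mm above the bench.
- pulley_mid (a point): Grooved aluminium belt pulley standing nose up, 0.75 kg, 61 mm high: rim and disc 130 across up to 37; above it the nose, a tube 60 across (straight from 39 up): grip it there. Underneath, a 65 mm bore goes over the large bearing. Seat in the nose 51 across, 9 deep. Point: on its axis, 30.5 mm up. Home: this point 56.5 mm above the bench (underside 26, nose top 87).
- small_bearing_mid (a point): Small tapered roller bearing: 48 mm across, 18 high, bore 30.5, 0.13 kg. Lies flat as it goes on, wide end up (48 across over the top 9 mm, 44 below). Point: its centre, half-way up, z up. Home: in the nose's seat, this point 87 mm above the bench; its lower 9 mm is then inside the nose, the top 9 mm stands proud: hold it by that.
- washer_mid (a point): Thick flat steel washer, 46 mm across, 6 thick, hole 21, 0.06 kg, lying flat. Point: its centre, half-way up (3 mm), z up. Home: around the end pin, flat on the small bearing, this point 99 mm above the bench.
- bolt: Dark flange-head bolt standing on its head, flange 26 mm across, 42 mm high, loose on the bench; leave it. Origin at the centre of its underside, z up.
- dust_cap: Dull pressed-metal dust cap like a shallow dome, 52 mm across, 23 mm high, loose; leave it. Origin at the centre of its underside.
- rocker: Dark rocker-arm pedestal with two upright ends and a cross shaft, 80 x 34 mm, 51 mm high, loose; leave it. Origin at the centre of its underside, its length along its x.
- injector: Fuel injector lying on its side, bright stepped body with a dark square head, 130 mm long along its x (head at -x), 36 mm wide, 26 mm high, loose, at the left of the bench (+y); leave it. Origin near mid-length, at the underside.
- injector2: A second fuel injector like the first, at the right of the bench (-y); leave it.
Not all that is in view belongs to the job. Leave any turquoise or yellow look-alike of the part that bears small_bearing_mid alone. What is shaped like the part that bears washer_mid but pink is not meant.

How it is judged:
By the outcome, as a careful person would: the job done as asked, in the order asked, and still so for the second after the job is handed in, with the robot touching nothing.
It also fails if it takes over 118 s, if anything falls off the work surface, if the arm or the gripper's body presses on something with over 40 N, if the wrist force passes 120 N, or if a joint passes its speed limit or range.

## Working session

There is one attempt and no reset: what is moved stays moved. The work goes in short steps, Python scripts to look and compute and a tool call to move; the robot and the scene stay as the last step left them, time stands still between calls to the robot, and variables do not carry over. Pictures are saved under pics/ and viewed, at most 14 in all, crops included, and the job is handed in when it is done.

Besides the shell and the picture viewer there is one more tool, called after "Emit:" by a JSON object that holds its "api" and its "payload". arm_command: Moves the arm, as the interface text tells. Scaled input: -1 to 1 covers 30 cm each way for a shift and 90 degrees each way for a turn. Its arguments: {"type":"object","properties":{"plan":{"type":"string"},"claw":{"type":"number"},"newtons":{"type":"number"}},"required":["plan"]}

```bash
mkdir -p pics
python3 - <<'E'
from workcell import *
import cv2,numpy as np
print(state())
for n in("top","side","wrist"):
    p=camera_params(n);print(n,p)
    cv2.imwrite(f"pics/{n}0.png",cv2.resize(get_image(n)[:,:,::-1],(800,600),interpolation=cv2.INTER_CUBIC))
E
```

```text
{'time': 0.0, 'q': array([ 1.19893179e+00,  3.59497537e-01,  1.51146861e+00, -2.04982235e-05,
        1.27251466e+00, -1.15090106e-01]), 'qvel': array([-0.00033832,  0.00054339, -0.00189907,  0.00121421, -0.00013108,
        0.00057584]), 'joint_efforts': array([-1.50092328e-03, -5.27625310e+01, -2.78613281e+01, -1.02675053e-04,
        1.26710522e-02,  4.33728317e-06]), 'tool_pos': array([0.15212751, 0.57966336, 0.23044428]), 'eef_rot': array([-2.18092406e-04,  1.28031746e-01,  9.91769621e-01, -9.18594027e-04]), 'wrist_force': array([0.1591633 , 0.07541895, 0.32464602]), 'moment': array([ 0.02129542, -0.03394737,  0.00050612]), 'grip_force': 0.0, 'gripper_width': 0.08550644702414818}
top {'intrinsics': array([[491.72294689,   0.        , 259.86476404],
       [  0.        , 491.72294689, 190.93755081],
       [  0.        ,   0.        ,   1.        ]]), 'pose': array([[ 2.94140706e-02,  9.97683371e-01, -6.13408847e-02,
         4.64359338e-01],
       [-9.99567308e-01,  2.93528627e-02, -1.89890152e-03,
         8.34643993e-03],
       [-9.39719020e-05,  6.13701974e-02,  9.98115069e
[... 276 characters left out ...]
  1.        ]]), 'pose': array([[-0.99280495,  0.0826559 , -0.08663906,  0.41345944],
       [-0.1195056 , -0.63844165,  0.76033589,  0.76445322],
       [ 0.00753226,  0.76521909,  0.64372588,  0.6908785 ],
       [ 0.        ,  0.        ,  0.        ,  1.        ]])}
wrist {'intrinsics': array([[297.31863964,   0.        , 252.99576965],
       [  0.        , 297.31863964, 192.59255961],
       [  0.        ,   0.        ,   1.        ]]), 'pose': array([[ 0.25404793, -0.9154928 , -0.31198172,  0.07133342],
       [ 0.96719083,  0.24005402,  0.08316224,  0.60060536],
       [-0.00124197, -0.32287305,  0.94644147,  0.37276945],
       [ 0.        ,  0.        ,  0.        ,  1.        ]])}
```

View pics/top0.png

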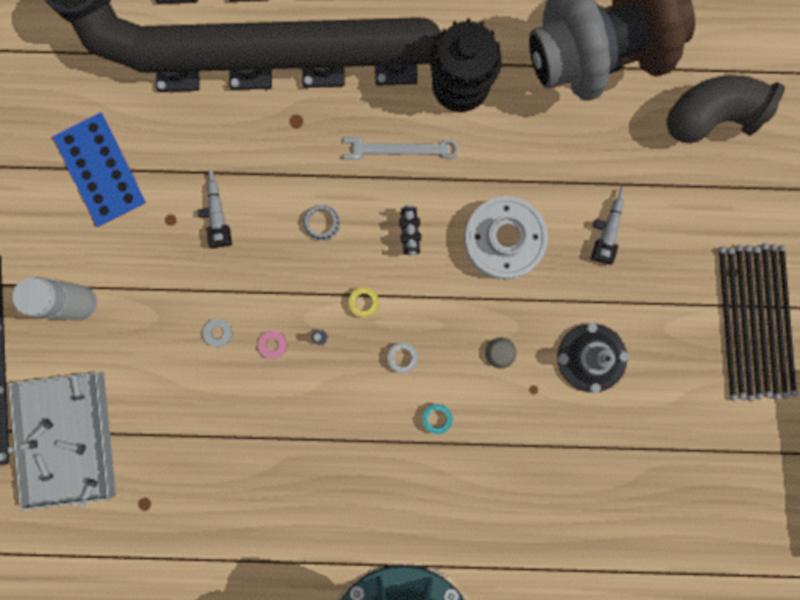

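View pics/side0.png

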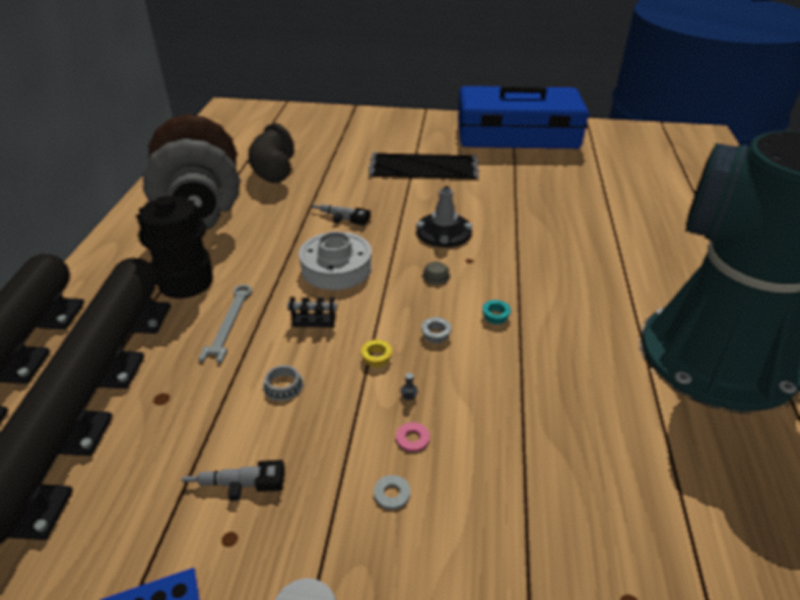

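```bash
cat > h.py <<'E'
from workcell import *
import cv2,numpy as np
from scipy.spatial.transform import Rotation as R
def rot(s): w,x,y,z=s["eef_rot"]; return R.from_quat([x,y,z,w])
def ray(n,uv,p=None):
    p=p or camera_params(n);K=p["intrinsics"];T=p["pose"]
    x=(uv[0]-K[0,2])/K[0,0];y=(uv[1]-K[1,2])/K[1,1]
    if n=="wrist":
        t=np.hypot(x,y);k=np.sinc(t/np.pi);d=np.array([x*k,-y*k,-np.cos(t)])
    else: d=np.array([x,-y,-1])
    return T[:3,3],T[:3,:3]@d
def at_z(n,uv,z,p=None):
    o,d=ray(n,uv,p); return o+d*(z-o[2])/d[2]
def proj(n,P,p=None):
    p=p or camera_params(n);K=p["intrinsics"];T=p["pose"]
    c=T[:3,:3].T@(np.asarray(P)-T[:3,3]);c=np.array([c[0],-c[1],-c[2]])
    if n=="wrist":
        r=np.hypot(c[0],c[1]);k=np.arctan2(r,c[2])/max(r,1e-12);a=c[:2]*k
    else: a=c[:2]/c[2]
    return a*[K[0,0],K[1,1]]+K[:2,2]
def move(P,yaw_tool_y=None):
    "normalised shift in tool axes from measured pose to TCP target P"
    s=state();return rot(s).inv().apply(np.asarray(P)-s["tool_pos"])/.3
E
python3 - <<'E'
from h import *
import workcell
print([a for a in dir(workcell) if a[0]!='_'], getattr(workcell,'tcp_to_grasp',None))
k=1/1.5625
for n,t,s,z in [("large",(321,222),(283,383),.018),("pulley",(507,236),(334,243),.061),("small",(402,357),(436,327),.018),("washer",(217,333),(392,492),.006),("spindle",(600,357),(446,190),.1),("bolt",(318,338),(410,380),.02),("cap",(500,352),(436,268),.02),("rocker",(411,230),(314,312),.03),("inj1",(216,210),(235,477),.013),("inj2",(606,225),(340,213),.013),("yellow",(363,302),(376,350),.018),("turq",(437,418),(496,309),.018),("pink",(272,345),(413,436),.006)]:
    print(n,at_z("top",np.array(t)*k,z).round(4)[:2],at_z("side",np.array(s)*k,z).round(4)[:2])
s=state();print(rot(s).as_matrix().round(3))
im=get_image("top")[:,:,::-1]
a=cv2.resize(im[180:280,125:300],(800,457),interpolation=cv2.INTER_CUBIC)
cv2.imwrite("pics/crop.png",a)
E
```

```text
['MotionError', 'camera_params', 'finish_job', 'get_image', 'state', 'tcp_to_grasp'] 0.0187
large [0.6596 0.1517] [0.6547 0.1623]
pulley [ 0.6393 -0.1438] [ 0.6384 -0.1391]
small [0.446  0.0144] [0.4434 0.0121]
washer [0.4757 0.3147] [0.4746 0.3154]
spindle [ 0.4559 -0.2814] [ 0.4512 -0.2839]
bolt [0.4723 0.1495] [0.472  0.1348]
cap [ 0.4585 -0.1418] [ 0.4557 -0.1439]
rocker [0.649 0.006] [0.6417 0.0146]
inj1 [0.675  0.3235] [0.6742 0.323 ]
inj2 [ 0.6691 -0.3101] [ 0.6652 -0.3159]
yellow [0.5321 0.0796] [0.531  0.0769]
turq [ 0.3508 -0.0442] [ 0.3479 -0.0453]
pink [0.4589 0.225 ] [0.4577 0.2248]
[[-0.967  0.254 -0.001]
 [ 0.254  0.967 -0.001]
 [ 0.    -0.001 -1.   ]]
```

View pics/crop.png

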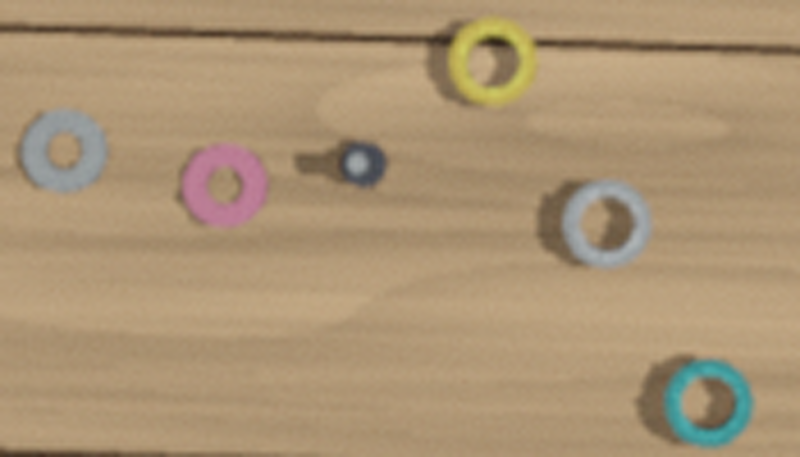

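View pics/wrist0.png

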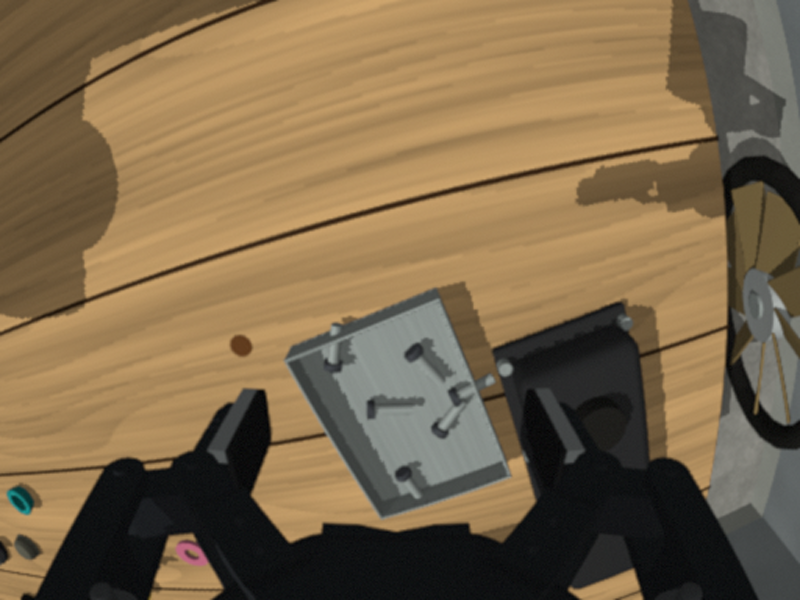

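The top view shows these candidates (800x600 px):
- **Small bearing:** grey (402,357), yellow (363,302) and turquoise (437,418). The grey one fits.
- **Washer:** grey (217,333) and pink (272,345). The grey one fits.

The enlarged crop confirms both: a grey thick ring at (605,223) and a grey flat ring at (63,150). The wrist view shows only the tray and the fingers. First stop is above the large bearing.

Emit:
{"api": "arm_command", "payload": {"plan": "-0.995 -0.476 0 0 0 0;-0.995 -0.476 0 0 0 0;-0.995 -0.476 0 0 0 0;-0.995 -0.476 0 0 0 0;-0.995 -0.476 0 0 0 0;-0.995 -0.476 0 0 0 0;-0.995 -0.476 0 0 0 0;-0.995 -0.476 0 0 0 0;-0.995 -0.476 0 0 0 0;-0.995 -0.476 0 0 0 0", "claw": -1}}

```text
time: 1.2
tool_pos: [0.404, 0.3668, 0.2311]
eef_rot: [-0.0, 0.128, 0.992, -0.0]
wrist_force: [0.4, 0.5, 0.4]
gripper_width: 0.0854
grip_force: 0.0
```

Run:
```python
from h import *
s=state();print(s["time"],s["tool_pos"],s["q"].round(2));print(move([.657,.155,.12]).round(3))
```

```text
1.2 [0.40396956 0.36680227 0.2311004 ] [ 0.61  0.28  1.63  0.    1.23 -0.7 ]
[-0.995 -0.469  0.37 ]
```

Emit:
{"api": "arm_command", "payload": {"plan": "-0.995 -0.469 0.37 0 0 0;-0.995 -0.469 0.37 0 0 0;-0.995 -0.469 0.37 0 0 0;-0.995 -0.469 0.37 0 0 0;-0.995 -0.469 0.37 0 0 0;-0.995 -0.469 0.37 0 0 0;-0.995 -0.469 0.37 0 0 0;-0.995 -0.469 0.37 0 0 0;-0.995 -0.469 0.37 0 0 0;-0.995 -0.469 0.37 0 0 0;-0.995 -0.469 0.37 0 0 0"}}

```text
time: 2.3
tool_pos: [0.6568, 0.1563, 0.1209]
eef_rot: [0.0, 0.127, 0.992, 0.0]
wrist_force: [-0.7, 0.0, 0.3]
gripper_width: 0.0856
grip_force: 0.0
```

```bash
cat >> h.py <<'E'
def ortho(c,z,half=.06,mm=.25,name="wrist"):
    "image resampled on plane z: column = +x world, row = +y world"
    p=camera_params(name);im=get_image(name)
    a=np.arange(-half,half,mm/1e3);m=np.array([[proj(name,[c[0]+x,c[1]+y,z],p) for x in a] for y in a],np.float32)
    return cv2.remap(im,m[...,0],m[...,1],cv2.INTER_LINEAR),a
def circ(img,a,rs,lim=.012):
    "centre offset (m) of best circle(s) of radius rs[m] by radial gradient, with score"
    g=cv2.GaussianBlur(img,(0,0),2).astype(np.float32);step=a[1]-a[0]
    gx=cv2.Sobel(g,cv2.CV_32F,1,0);gy=cv2.Sobel(g,cv2.CV_32F,0,1)
    th=np.linspace(0,2*np.pi,120,endpoint=False);c,s=np.cos(th),np.sin(th);best=[]
    o=np.arange(-lim,lim+1e-9,.0005)
    for dx in o:
        for dy in o:
            v=0
            for r in rs:
                j=np.rint((dx+r*c-a[0])/step).astype(int);i=np.rint((dy+r*s-a[0])/step).astype(int)
                v+=np.linalg.norm(gx[i,j]*c[:,None]+gy[i,j]*s[:,None],axis=1).clip(0,150).mean()
            best.append((v,dx,dy))
    best.sort(reverse=True);b=np.array(best[:5]);return b.mean(0)
def find(c,z,rs,name="wrist",save=None,lim=.012,half=.06):
    img,a=ortho(c,z,half,name=name);v,dx,dy=circ(img,a,rs,lim)
    if save:
        st=a[1]-a[0];b=img[:,:,::-1].copy()
        for r in rs: cv2.circle(b,(int((dx-a[0])/st),int((dy-a[0])/st)),int(r/st),(0,0,255),1)
        cv2.imwrite(save,b)
    return np.array([c[0]+dx,c[1]+dy]),round(float(v),1)
E
python3 - <<'E'
from h import *
s=state();print(s["time"],s["tool_pos"],proj("wrist",s["tool_pos"])*1.5625)
for z,r in[(.018,[.025]),(.009,[.03]),(.018,[.025,.021])]:
  print(find([.657,.155],z,r,save=f"pics/lb{z}{len(r)}.png"))
cv2.imwrite("pics/lbw.png",np.hstack([cv2.imread("pics/lb0.0092.png") if 0 else cv2.imread("pics/lb0.0182.png")[:,:],cv2.imread("pics/lb0.0091.png")[:,:]])[:, :800])
p=camera_params("wrist");im=get_image("wrist");cv2.imwrite("pics/wr1.png",cv2.resize(im[:,:,::-1],(400,300)))
h=np.zeros((480+0,800,3),np.uint8);
l=cv2.resize(cv2.imread("pics/lb0.0182.png"),(400,400));h[:400,:400]=l;h[:300,400:]=cv2.imread("pics/wr1.png");cv2.imwrite("pics/lbv.png",h)
E
```

```text
2.3 [0.65678387 0.15625622 0.12093347] [396.9111002  394.81241893]
(array([0.6618, 0.1514]), 64.5)
(array([0.6603, 0.1546]), 41.7)
(array([0.6618, 0.1514]), 127.6)
```

View pics/lbv.png

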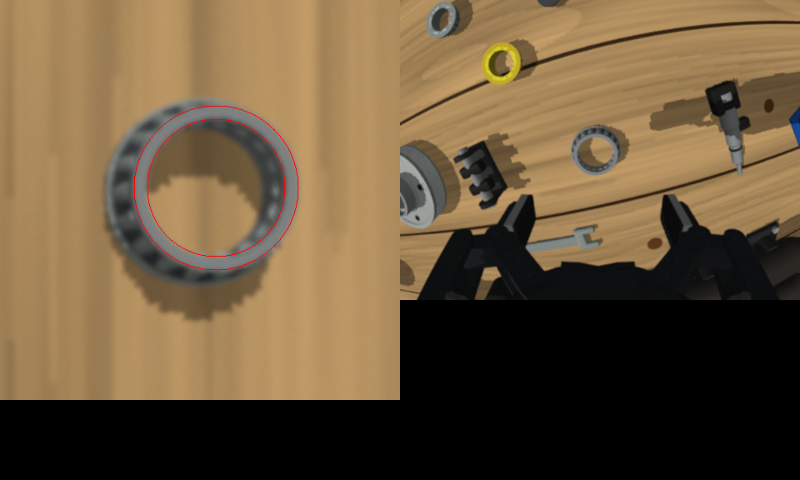

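The ortho view shows the large bearing, and the fit lies exactly on its top ring (centre (215,188) px): x=0.6618, y=0.1514. That agrees with the top camera to about 2 mm.

Run:
```python
from h import *
for z in(.06,-.004):print(move([.6618,.1514,z]).round(4))
```

```text
[-0.0174 -0.0091  0.203 ]
[-0.0173 -0.0091  0.4164]
```

Emit:
{"api": "arm_command", "payload": {"plan": "-0.0174 -0.0091 0.2 0 0 0;-0.0174 -0.0091 0.2 0 0 0;-0.0174 -0.0091 0.25 0 0 0;-0.0174 -0.0091 0.3 0 0 0;-0.0174 -0.0091 0.35 0 0 0;-0.0174 -0.0091 0.39 0 0 0;-0.0174 -0.0091 0.416 0 0 0;-0.0174 -0.0091 0.416 0 0 0;-0.0174 -0.0091 0.416 0 0 0"}}

```text
time: 3.4
tool_pos: [0.6624, 0.1505, -0.0044]
eef_rot: [0.0, 0.128, 0.992, -0.0]
wrist_force: [0.4, 0.7, -0.1]
gripper_width: 0.0853
grip_force: 0.0
```

Emit:
{"api": "arm_command", "payload": {"plan": "0 0 0 0 0 0;0 0 0 0 0 0;0 0 0 0 0 0;0 0 0 0 0 0;0 0 0 0 0 0;0 0 0 0 0 0;0 0 0 0 0 0;0 0 0 0 0 0;0 0 0 0 0 0;0 0 0 0 0 0", "claw": 1, "newtons": 40}}

```text
time: 4.4
tool_pos: [0.6628, 0.1506, -0.0032]
eef_rot: [0.001, 0.128, 0.992, 0.0]
wrist_force: [-0.9, 0.4, 5.6]
gripper_width: 0.0579
grip_force: 42.6
```

Emit:
{"api": "arm_command", "payload": {"plan": "0 0 -0.05 0 0 0;0 0 -0.1 0 0 0;0 0 -0.2 0 0 0;0 0 -0.3 0 0 0;0 0 -0.4 0 0 0;0 0 -0.5 0 0 0;0 0 -0.5 0 0 0;0 0 -0.5 0 0 0;0 0 -0.5 0 0 0"}}

```text
time: 5.3
tool_pos: [0.661, 0.1503, 0.1445]
eef_rot: [-0.001, 0.128, 0.992, -0.0]
wrist_force: [-0.2, 0.1, -1.8]
gripper_width: 0.0572
grip_force: 44.0
```

Run:
```python
from h import *
s=state();t=s["tool_pos"];print(s["wrist_force"],s["gripper_width"],t)
for dz in(.018,.020,.022,.024):print(find([t[0],t[1]],t[2]+dz,[.025,.021],save=f"pics/g{dz}.png"))
h=np.zeros((400,800,3),np.uint8);h[:,:400]=cv2.resize(cv2.imread("pics/g0.022.png"),(400,400))
h[:,400:]=cv2.resize(get_image("wrist")[150:350,156:356,::-1],(400,400));cv2.imwrite("pics/gv.png",h)
```

```text
[-0.20928713  0.05676056 -1.79690837] 0.05722019765944252 [0.661002   0.15032821 0.14447682]
(array([0.661602  , 0.14952821]), 133.9)
(array([0.659702  , 0.14992821]), 153.0)
(array([0.658302  , 0.15022821]), 134.7)
(array([0.656602  , 0.15062821]), 109.9)
```

View pics/gv.png

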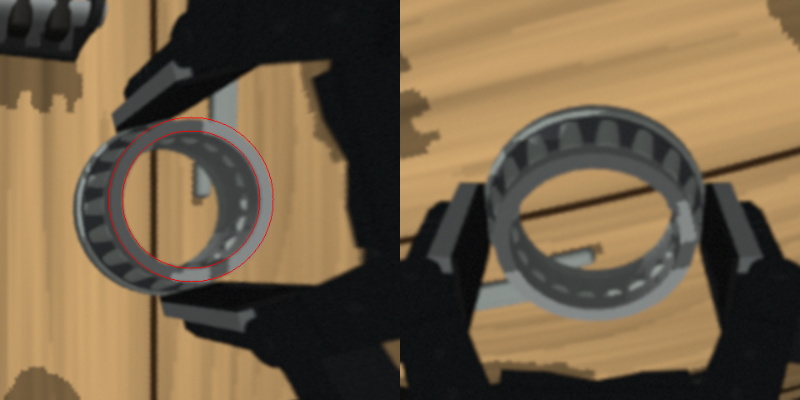

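The bearing is held level, with its top ring visible at (595,215) between the pads. The load is 1.8 N, which matches 0.2 kg. Next, the spindle.

Emit:
{"api": "arm_command", "payload": {"plan": "0.05 -0.3 -0.25 0 0 0;0.05 -0.76 -0.25 0 0 0;0.05 -0.76 -0.25 0 0 0;0.05 -0.76 -0.25 0 0 0;0.05 -0.76 -0.25 0 0 0;0.05 -0.76 -0.25 0 0 0;0.05 -0.76 -0.25 0 0 0"}}

```text
time: 6.25
tool_pos: [0.5896, -0.0672, 0.2205]
eef_rot: [0.0, 0.129, 0.992, 0.0]
wrist_force: [-0.0, 0.5, -2.2]
gripper_width: 0.0573
grip_force: 44.3
```

Emit:
{"api": "arm_command", "payload": {"plan": "0.05 -0.76 0 0 0 0;0.05 -0.76 0 0 0 0;0.05 -0.76 0 0 0 0;0.05 -0.76 0 0 0 0;0.05 -0.76 0 0 0 0;0.05 -0.76 0 0 0 0;0.05 -0.76 0 0 0 0;0.05 -0.76 0 0 0 0"}}

```text
time: 7.05
tool_pos: [0.5179, -0.2811, 0.22]
eef_rot: [-0.0, 0.127, 0.992, 0.001]
wrist_force: [-0.2, 0.2, -2.0]
gripper_width: 0.0577
grip_force: 44.4
```

Run:
```python
from h import *
s=state();t=s["tool_pos"];print(s["time"],s["gripper_width"],t,rot(s).as_matrix().round(3).tolist())
print(find([.456,-.282],.1005,[.0075],save="pics/s1.png"))
print(find([.456,-.282],.092,[.0135],save="pics/s2.png"))
print(find([.456,-.282],.040,[.025],save="pics/s3.png"))
print(find([.456,-.282],.012,[.056],save="pics/s4.png",half=.08))
for dz in(.0195,.0205,.0212):print(find([t[0],t[1]],t[2]+dz,[.025,.021])[0]-t[:2])
print("top",find([.456,-.282],.012,[.056],name="top",half=.08),find([.456,-.282],.092,[.0135],name="top"))
h=np.zeros((400,800,3),np.uint8)
for i in range(4): 
  q=cv2.resize(cv2.imread(f"pics/s{i+1}.png"),(200,200) if i<0 else (400,400))
  if i in(0,3): h[:, (i>0)*400:(i>0)*400+400]=q
h[:, :400]=cv2.resize(cv2.imread("pics/s2.png")[120:360,120:360],(400,400));cv2.imwrite("pics/sv.png",h)
```

```text
7.05 0.057671099761900574 [ 0.51787307 -0.28105535  0.21999585] [[-0.968, 0.252, -0.001], [0.252, 0.968, 0.001], [0.001, 0.001, -1.0]]
(array([ 0.4644, -0.2881]), 58.1)
(array([ 0.451 , -0.2909]), 59.2)
(array([ 0.4542, -0.2931]), 106.9)
(array([ 0.454 , -0.2925]), 81.7)
[-1.0e-04 -1.2e-03]
[-0.0008 -0.0014]
[-0.0013 -0.0014]
top (array([ 0.4547, -0.2891]), 30.7) (array([ 0.4633, -0.2876]), 35.5)
```

View pics/sv.png

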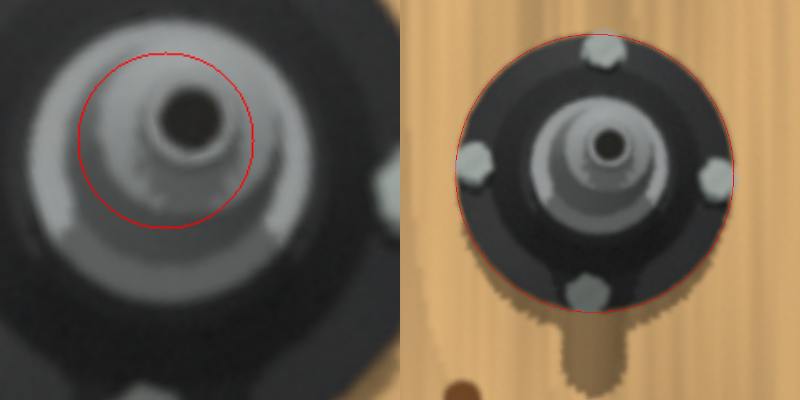

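Run:
```python
from h import *
T=[];G=[];S=[];F=[];H=[]
for i in range(5):
    s=state();t=s["tool_pos"];T.append(t)
    G.append(find([t[0],t[1]],t[2]+.0207,[.025,.021],lim=.004)[0]-t[:2])
    S.append(find([.4541,-.2928],.04,[.025],lim=.004)[0]-0*t[:2]);F.append(find([.4541,-.2928],.012,[.056],half=.08,lim=.004)[0])
    H.append(find([.4541,-.2928],.1005,[.0075,.0045],lim=.004,save=f"pics/h{i}.png")[0])
for a in(T,G,S,F,H):print(np.mean(a,0).round(5),np.std(a,0).round(5))
```

```text
[ 0.51734 -0.28291  0.22055] [6.0e-05 1.2e-04 2.0e-05]
[-0.0011 -0.0002] [0. 0.]
[ 0.45402 -0.29314] [4.e-05 8.e-05]
[ 0.45392 -0.29268] [4.e-05 4.e-05]
[ 0.454  -0.2935] [0. 0.]
```

Emit:
{"api": "arm_command", "payload": {"plan": "0.192 -0.085 0 0 0 0;0.192 -0.085 0 0 0 0;0.192 -0.085 0.1 0 0 0;0.192 -0.085 0.2 0 0 0;0.192 -0.085 0.27 0 0 0;0.192 -0.085 0.27 0 0 0;0.192 -0.085 0.27 0 0 0;0.192 -0.085 0.27 0 0 0;0.192 -0.085 0.27 0 0 0"}}

```text
time: 9.4
tool_pos: [0.4561, -0.2937, 0.141]
eef_rot: [0.001, 0.128, 0.992, -0.001]
wrist_force: [0.3, 0.3, -1.5]
gripper_width: 0.0579
grip_force: 44.4
```

Run:
```python
from h import *
get_image("wrist");get_image("wrist")
s=state();t=s["tool_pos"];print(s["time"],t,s["wrist_force"])
g=find(t[:2],t[2]+.0207,[.025,.021],lim=.004)[0];print(g-t[:2],g)
for z,r in((.1005,[.0075,.0045]),(.1005,[.0045])):print(find([.454,-.2931],z,r,lim=.004,save="pics/b.png"))
g=g-t[:2]
print(move([.454-g[0],-.2931-g[1],.039]).round(4))
h=cv2.imread("pics/b.png")[100:380,100:380];cv2.imwrite("pics/b2.png",h)
```

```text
9.5 [ 0.45580175 -0.2934057   0.14060602] [-0.10086981 -0.05414376 -2.27546502]
[-0.0013 -0.0004] [ 0.45450175 -0.2938057 ]
(array([ 0.4505, -0.2912]), 72.0)
(array([ 0.4512, -0.2892]), 36.6)
[0.0008 0.0015 0.3367]
```

View pics/b2.png

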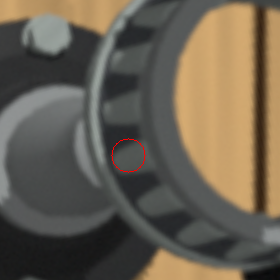

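Emit:
{"api": "arm_command", "payload": {"plan": "0.001 0.0015 0.06 0 0 0;0.001 0.0015 0.12 0 0 0;0.001 0.0015 0.16 0 0 0;0.001 0.0015 0.2 0 0 0;0.001 0.0015 0.23 0 0 0;0.001 0.0015 0.25 0 0 0;0.001 0.0015 0.25 0 0 0;0.001 0.0015 0.25 0 0 0"}}

```text
time: 10.45
tool_pos: [0.4552, -0.2926, 0.0647]
eef_rot: [0.0, 0.128, 0.992, -0.0]
wrist_force: [0.1, 0.4, -1.5]
gripper_width: 0.0577
grip_force: 44.3
```

Emit:
{"api": "arm_command", "payload": {"plan": "0 0 0.03 0 0 0;0 0 0.05 0 0 0;0 0 0.065 0 0 0;0 0 0.078 0 0 0;0 0 0.078 0 0 0;0 0 0.078 0 0 0;0 0 0.078 0 0 0"}}

```text
time: 11.15
tool_pos: [0.4551, -0.2926, 0.0413]
eef_rot: [0.0, 0.128, 0.992, -0.0]
wrist_force: [0.0, 0.3, -1.1]
gripper_width: 0.0575
grip_force: 44.4
```

Emit:
{"api": "arm_command", "payload": {"plan": "0 0 0.006 0 0 0;0 0 0.01 0 0 0;0 0 0.01 0 0 0;0 0 0.01 0 0 0;0 0 0.01 0 0 0"}}

```text
time: 11.65
tool_pos: [0.455, -0.2925, 0.0382]
eef_rot: [0.0, 0.128, 0.992, -0.0]
wrist_force: [0.2, 0.3, -1.7]
gripper_width: 0.0578
grip_force: 44.4
```

Emit:
{"api": "arm_command", "payload": {"plan": "0 0 0.003 0 0 0;0 0 0.006 0 0 0;0 0 0.006 0 0 0;0 0 0.006 0 0 0;0 0 0.006 0 0 0"}}

```text
time: 12.15
tool_pos: [0.4551, -0.2925, 0.0368]
eef_rot: [0.0, 0.128, 0.992, -0.0]
wrist_force: [-1.4, 1.1, 6.1]
gripper_width: 0.0575
grip_force: 45.1
```

Emit:
{"api": "arm_command", "payload": {"plan": "0 0 0 0 0 0;0 0 0 0 0 0;0 0 0 0 0 0;0 0 0 0 0 0;0 0 0 0 0 0;0 0 0 0 0 0", "claw": -1}}

```text
time: 12.75
tool_pos: [0.455, -0.2925, 0.0363]
eef_rot: [-0.0, 0.128, 0.992, -0.0]
wrist_force: [-0.6, 0.0, 0.0]
gripper_width: 0.0857
grip_force: 0.0
```

Emit:
{"api": "arm_command", "payload": {"plan": "0 0 -0.1 0 0 0;0 0 -0.2 0 0 0;0 0 -0.35 0 0 0;0 0 -0.5 0 0 0;-0.2 0 -0.5 0 0 0;-0.2 0 -0.5 0 0 0;-0.2 0 -0.5 0 0 0;-0.2 0 -0.5 0 0 0"}}

```text
time: 13.55
tool_pos: [0.5115, -0.3067, 0.185]
eef_rot: [-0.002, 0.128, 0.992, 0.001]
wrist_force: [-0.2, -0.9, -0.2]
gripper_width: 0.0851
grip_force: 0.0
```

Run:
```python
from h import *
get_image("wrist");get_image("wrist")
s=state();print(s["time"],s["tool_pos"],s["gripper_width"])
for z in(.056,.058,.060):print(z,find([.454,-.2931],z,[.025,.021],lim=.006,save=f"pics/lh{z}.png"))
print(find([.454,-.2931],.1005,[.0075,.0045],lim=.005))
print(move([.6393,-.1438,.2]).round(3))
```

```text
13.65 [ 0.51113185 -0.30671319  0.18505998] 0.08536520731828574
0.056 (array([ 0.4539, -0.2928]), 114.0)
0.058 (array([ 0.4537, -0.2927]), 114.1)
0.06 (array([ 0.4535, -0.2926]), 110.8)
(array([ 0.454 , -0.2936]), 164.9)
[-0.271  0.635 -0.047]
```

View pics/lh0.058.png

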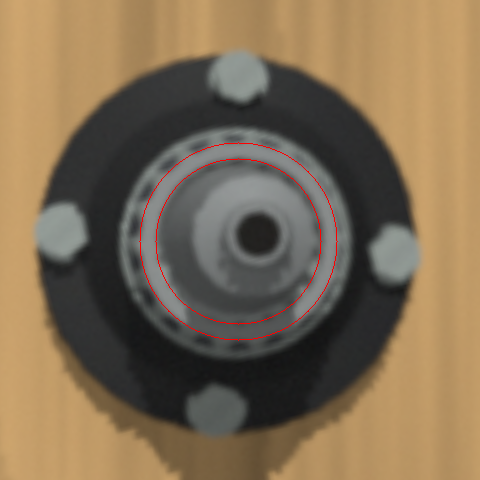

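The large bearing is seated: its ring is at (238,240) px, concentric on the shoulder and 0.5 mm off the axis. Now the pulley.

Emit:
{"api": "arm_command", "payload": {"plan": "-0.27 0.635 0 0 0 0;-0.27 0.635 0 0 0 0;-0.27 0.635 0 0 0 0;-0.27 0.635 0 0 0 0;-0.27 0.635 0 0 0 0;-0.27 0.635 0 0 0 0;-0.27 0.635 0 0 0 0;-0.27 0.635 0 0 0 0;-0.27 0.635 0 0 0 0"}}

```text
time: 14.75
tool_pos: [0.6388, -0.1455, 0.1864]
eef_rot: [-0.0, 0.129, 0.992, -0.0]
wrist_force: [-0.4, 0.4, -0.2]
gripper_width: 0.0854
grip_force: 0.0
```

Run:
```python
from h import *
get_image("wrist");get_image("wrist");get_image("wrist")
s=state();print(s["time"],s["tool_pos"])
print(find([.6393,-.1438],.061,[.03,.0255],lim=.01,save="pics/p1.png"))
c,v=find([.6393,-.1438],.037,[.065],lim=.01,half=.085,save="pics/p2.png");print(c,v)
print(find(c,.061,[.0255],lim=.006),find(c,.061,[.03],lim=.006))
for z in (.18,.04):print(move([*c,z]).round(4))
```

```text
14.9 [ 0.63927374 -0.14491145  0.18640942]
(array([ 0.6404, -0.1463]), 107.3)
[ 0.6423 -0.1473] 67.6
(array([ 0.6375, -0.146 ]), 60.1) (array([ 0.6412, -0.1466]), 51.0)
[-0.0112 -0.0076  0.0212]
[-0.0112 -0.0075  0.4879]
```

View pics/p1.png

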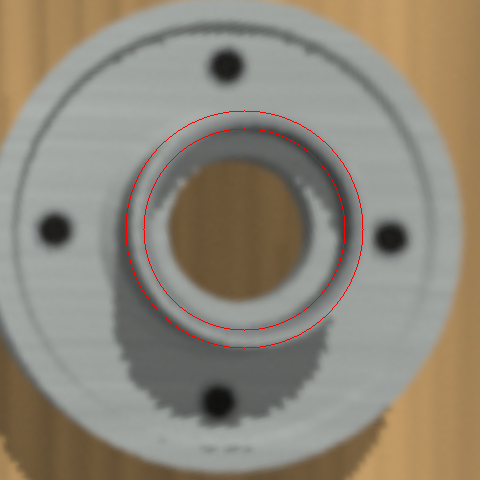

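The fit lies on the nose ring, at (244,229) px and world (0.6405,-0.1463).

Emit:
{"api": "arm_command", "payload": {"plan": "-0.006 -0.004 0.12 0 0 0;-0.006 -0.004 0.24 0 0 0;-0.006 -0.004 0.32 0 0 0;-0.006 -0.004 0.39 0 0 0;-0.006 -0.004 0.45 0 0 0;-0.006 -0.004 0.49 0 0 0;-0.006 -0.004 0.498 0 0 0;-0.006 -0.004 0.498 0 0 0;-0.006 -0.004 0.498 0 0 0;-0.006 -0.004 0.498 0 0 0"}}

```text
time: 16.1
tool_pos: [0.642, -0.1459, 0.0381]
eef_rot: [0.001, 0.128, 0.992, -0.0]
wrist_force: [0.3, -0.5, 0.3]
gripper_width: 0.0854
grip_force: 0.0
```

Emit:
{"api": "arm_command", "payload": {"plan": "0 0 0 0 0 0;0 0 0 0 0 0;0 0 0 0 0 0;0 0 0 0 0 0;0 0 0 0 0 0;0 0 0 0 0 0;0 0 0 0 0 0;0 0 0 0 0 0;0 0 0 0 0 0;0 0 0 0 0 0", "claw": 1, "newtons": 80}}

```text
time: 17.1
tool_pos: [0.6415, -0.1464, 0.0385]
eef_rot: [0.001, 0.128, 0.992, -0.001]
wrist_force: [-3.4, -0.3, 8.3]
gripper_width: 0.0579
grip_force: 84.0
```

Emit:
{"api": "arm_command", "payload": {"plan": "0 0 -0.02 0 0 0;0 0 -0.05 0 0 0;0 0 -0.1 0 0 0;0 0 -0.2 0 0 0;0 0 -0.3 0 0 0;0 0 -0.4 0 0 0;0 0 -0.5 0 0 0;0 0 -0.5 0 0 0;0 0 -0.5 0 0 0;0 0 -0.5 0 0 0;0 0 -0.5 0 0 0"}}

```text
time: 18.2
tool_pos: [0.6395, -0.1451, 0.1845]
eef_rot: [-0.002, 0.128, 0.992, 0.0]
wrist_force: [0.4, -1.0, -8.7]
gripper_width: 0.0575
grip_force: 88.6
```

Run:
```python
from h import *
get_image("wrist");get_image("wrist")
s=state();t=s["tool_pos"];print(s["time"],t,s["wrist_force"],s["moment"],s["gripper_width"])
for dz in(.022,.024,.026):print(dz,[find(t[:2],t[2]+dz,r,lim=.008,half=.085,save=f"pics/q{dz}{len(r)}.png") [0]-t[:2] for r in([.03,.0255],[.0255])])
```

```text
18.3 [ 0.64015893 -0.14531513  0.1850695 ] [-0.20772086  0.58115156 -9.43316814] [-0.03574755  0.00570678 -0.07122104] 0.05730831377337489
0.022 [array([ 0.0011, -0.0008]), array([ 0.0017, -0.0009])]
0.024 [array([ 0.0008, -0.0009]), array([ 0.0009, -0.0007])]
0.026 [array([-0.0062, -0.0016]), array([-0.0018, -0.0013])]
```

View pics/q0.0242.png

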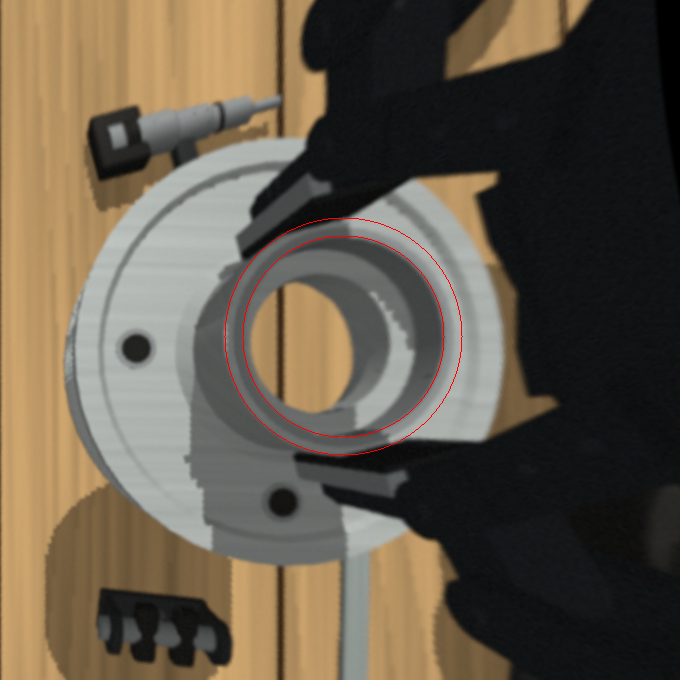

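Run:
```python
from h import *
s=state();t=s["tool_pos"];print(t)
for dz in(.0215,.0225,.0235):
  f=[find(t[:2],t[2]+dz,r,lim=.006,half=.05) for r in([.03],[.0255])];print(dz,[(a[0]-t[:2]).round(4).tolist()+[a[1]] for a in f])
for dz in(-.0005,-.0015,-.0025):
  a=find(t[:2],t[2]+dz,[.065],lim=.008,half=.085);print(dz,a[0]-t[:2],a[1])
print(move([.454-.0005,-.2931+.0009,.19]).round(4))
```

```text
[ 0.64117718 -0.14564889  0.18672544]
0.0215 [[-0.0038, -0.0006, 67.2], [0.0016, -0.0008, 67.1]]
0.0225 [[-0.0043, -0.0003, 68.0], [0.0009, -0.0007, 64.2]]
0.0235 [[-0.0052, 0.0005, 67.4], [0.0001, -0.0003, 58.1]]
-0.0005 [ 0.0009 -0.0007] 77.0
-0.0015 [ 0.0011 -0.0008] 91.2
-0.0025 [ 0.0013 -0.0009] 90.3
[ 0.481  -0.6314 -0.0101]
```

Emit:
{"api": "arm_command", "payload": {"plan": "0.2 -0.25 -0.03 0 0 0;0.483 -0.632 -0.03 0 0 0;0.483 -0.632 -0.03 0 0 0;0.483 -0.632 -0.03 0 0 0;0.483 -0.632 -0.03 0 0 0;0.483 -0.632 -0.03 0 0 0;0.483 -0.632 -0.03 0 0 0;0.483 -0.632 -0.03 0 0 0;0.483 -0.632 -0.03 0 0 0;0.483 -0.632 -0.03 0 0 0;0.483 -0.632 -0.03 0 0 0;0.483 -0.632 -0.03 0 0 0"}}

```text
time: 20.25
tool_pos: [0.4532, -0.2918, 0.1958]
eef_rot: [-0.0, 0.128, 0.992, -0.0]
wrist_force: [1.2, 0.4, -9.0]
gripper_width: 0.0577
grip_force: 89.6
```

Run:
```python
from h import *
for i in range(5):get_image("wrist")
s=state();t=s["tool_pos"];print(s["time"],t,s["gripper_width"])
a=find(t[:2],t[2]-.0015,[.065],lim=.008,half=.085);print(a[0]-t[:2],a)
a=find(t[:2],t[2]+.0225,[.0255],lim=.005);print(a[0]-t[:2],a)
print(move([.4529,-.2922,.064]).round(4))
```

```text
20.5 [ 0.45287743 -0.29217415  0.19592954] 0.0578423353668715
[ 0.0011 -0.0008] (array([ 0.45397743, -0.29297415]), 73.0)
[ 0.0015 -0.0002] (array([ 0.45437743, -0.29237415]), 61.7)
[-1.000e-04  3.000e-04  4.398e-01]
```

Emit:
{"api": "arm_command", "payload": {"plan": "0 0 0.08 0 0 0;0 0 0.15 0 0 0;0 0 0.2 0 0 0;0 0 0.25 0 0 0;0 0 0.29 0 0 0;0 0 0.31 0 0 0;0 0 0.31 0 0 0;0 0 0.31 0 0 0;0 0 0.31 0 0 0;0 0 0.31 0 0 0"}}

```text
time: 21.6
tool_pos: [0.4533, -0.2926, 0.1037]
eef_rot: [0.001, 0.128, 0.992, -0.0]
wrist_force: [1.1, -0.3, -8.1]
gripper_width: 0.0578
grip_force: 89.6
```

Emit:
{"api": "arm_command", "payload": {"plan": "0 0 0.02 0 0 0;0 0 0.04 0 0 0;0 0 0.06 0 0 0;0 0 0.08 0 0 0;0 0 0.09 0 0 0;0 0 0.09 0 0 0;0 0 0.09 0 0 0;0 0 0.09 0 0 0"}}

```text
time: 22.4
tool_pos: [0.4531, -0.2924, 0.0762]
eef_rot: [0.0, 0.128, 0.992, -0.0]
wrist_force: [0.1, -0.1, -8.2]
gripper_width: 0.0575
grip_force: 89.6
```

Going down without contact. Now the final approach.

Emit:
{"api": "arm_command", "payload": {"plan": "0 0 0.01 0 0 0;0 0 0.02 0 0 0;0 0 0.03 0 0 0;0 0 0.033 0 0 0;0 0 0.033 0 0 0;0 0 0.033 0 0 0;0 0 0.033 0 0 0;0 0 0.033 0 0 0"}}

```text
time: 23.2
tool_pos: [0.453, -0.2923, 0.0662]
eef_rot: [0.0, 0.128, 0.992, -0.0]
wrist_force: [-0.3, -0.2, -8.4]
gripper_width: 0.0576
grip_force: 89.6
```

Emit:
{"api": "arm_command", "payload": {"plan": "0 0 0.004 0 0 0;0 0 0.006 0 0 0;0 0 0.006 0 0 0;0 0 0.006 0 0 0;0 0 0.006 0 0 0"}}

```text
time: 23.7
tool_pos: [0.453, -0.2923, 0.0646]
eef_rot: [0.0, 0.128, 0.992, -0.0]
wrist_force: [-1.6, 0.7, -1.1]
gripper_width: 0.0577
grip_force: 90.3
```

Emit:
{"api": "arm_command", "payload": {"plan": "0 0 0.002 0 0 0;0 0 0.002 0 0 0;0 0 0.002 0 0 0"}}

```text
time: 24.0
tool_pos: [0.453, -0.2923, 0.0645]
eef_rot: [0.0, 0.128, 0.992, -0.0]
wrist_force: [-2.2, 2.8, 5.4]
gripper_width: 0.0575
grip_force: 91.1
```

Emit:
{"api": "arm_command", "payload": {"plan": "0 0 0 0 0 0;0 0 0 0 0 0;0 0 0 0 0 0;0 0 0 0 0 0;0 0 0 0 0 0;0 0 0 0 0 0", "claw": -1}}

```text
time: 24.6
tool_pos: [0.4529, -0.2923, 0.0636]
eef_rot: [0.0, 0.128, 0.992, -0.0]
wrist_force: [-0.3, -0.2, -0.2]
gripper_width: 0.0853
grip_force: 0.0
```

Emit:
{"api": "arm_command", "payload": {"plan": "0 0 -0.1 0 0 0;0 0 -0.2 0 0 0;0 0 -0.3 0 0 0;0 0 -0.45 0 0 0;-0.2 0 -0.45 0 0 0;-0.2 0 -0.45 0 0 0;-0.2 0 -0.45 0 0 0;-0.2 0 -0.45 0 0 0"}}

```text
time: 25.4
tool_pos: [0.5095, -0.3065, 0.1974]
eef_rot: [-0.002, 0.128, 0.992, 0.001]
wrist_force: [-0.6, 0.5, -0.3]
gripper_width: 0.0852
grip_force: 0.0
```

Run:
```python
from h import *
for i in range(5):get_image("wrist")
s=state();t=s["tool_pos"];print(s["time"],t)
c=[.454,-.293]
for z in(.085,.087,.089):print(z,find(c,z,[.03,.0255],lim=.006,save=f"pics/ph{z}.png"))
for z in(.061,.063,.065):print(z,find(c,z,[.065],lim=.006,half=.085))
print(find(c,.1005,[.0075,.0045],lim=.005))
print(move([.48,-.15,.19]).round(3),move([.446,.0144,.13]).round(3))
```

```text
25.65 [ 0.50981373 -0.30703264  0.19812662]
0.085 (array([ 0.454 , -0.2931]), 91.8)
0.087 (array([ 0.454, -0.293]), 92.5)
0.089 (array([ 0.454, -0.293]), 90.8)
0.061 (array([ 0.454, -0.293]), 68.7)
0.063 (array([ 0.454, -0.293]), 72.2)
0.065 (array([ 0.4539, -0.2932]), 64.4)
(array([ 0.454 , -0.2935]), 154.9)
[0.233 0.482 0.029] [0.482 0.983 0.229]
```

View pics/ph0.087.png

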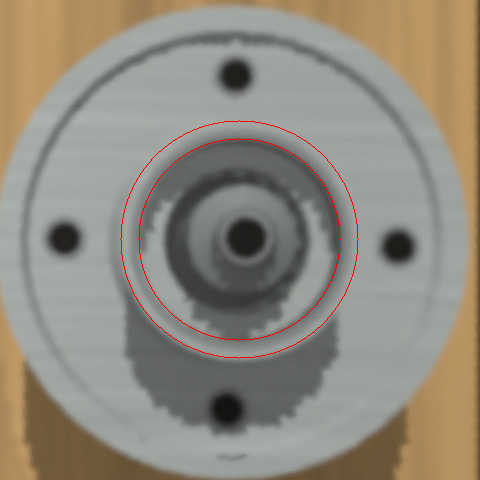

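The pulley is home: nose ring, seat and pin are all concentric at (239,239) px, with matching heights. Next, the grey small bearing.

Emit:
{"api": "arm_command", "payload": {"plan": "0.25 0.5 0 0 0 0;0.25 0.5 0 0 0 0;0.25 0.5 0 0 0 0;0.482 0.983 0 0 0 0;0.482 0.983 0.229 0 0 0;0.482 0.983 0.229 0 0 0;0.482 0.983 0.229 0 0 0;0.482 0.983 0.229 0 0 0;0.482 0.983 0.229 0 0 0;0.482 0.983 0.229 0 0 0;0.482 0.983 0.229 0 0 0;0.482 0.983 0.229 0 0 0;0.482 0.983 0.229 0 0 0"}}

```text
time: 27.3
tool_pos: [0.4464, 0.0137, 0.1302]
eef_rot: [0.0, 0.129, 0.992, -0.0]
wrist_force: [0.4, -0.2, 0.2]
gripper_width: 0.0853
grip_force: 0.0
```

Run:
```python
from h import *
for i in range(5):get_image("wrist")
s=state();t=s["tool_pos"];print(s["time"],t)
for z in(.017,.018,.019):
  for r in([.024,.01525],[.024],[.01525]):a=find([.446,.014],z,r,lim=.008,save=f"pics/sb{z}{len(r)}.png");print(z,r,a)
print(move([*find([.446,.014],.018,[.024],lim=.008)[0],.007]).round(4))
```

```text
27.55 [0.4459513  0.0143231  0.12995083]
0.017 [0.024, 0.01525] (array([0.4457, 0.0121]), 154.9)
0.017 [0.024] (array([0.4457, 0.0121]), 56.0)
0.017 [0.01525] (array([0.4458, 0.0121]), 96.8)
0.018 [0.024, 0.01525] (array([0.4454, 0.0123]), 146.3)
0.018 [0.024] (array([0.4454, 0.0123]), 56.4)
0.018 [0.01525] (array([0.4454, 0.0123]), 94.3)
0.019 [0.024, 0.01525] (array([0.4452, 0.0124]), 157.9)
0.019 [0.024] (array([0.4451, 0.0122]), 56.2)
0.019 [0.01525] (array([0.4452, 0.0124]), 97.9)
[-0.     -0.0076  0.4098]
```

View pics/sb0.0182.png

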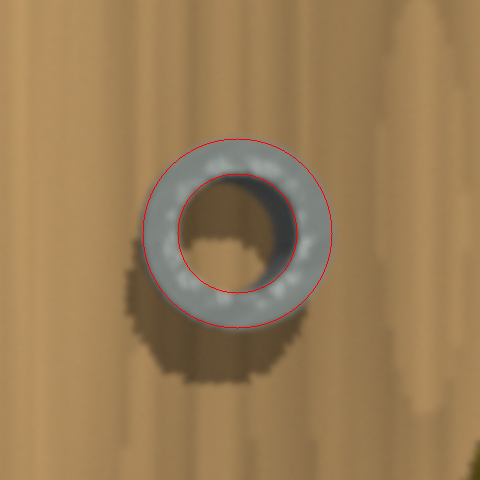

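Emit:
{"api": "arm_command", "payload": {"plan": "0 -0.0076 0.1 0 0 0;0 -0.0076 0.2 0 0 0;0 -0.0076 0.28 0 0 0;0 -0.0076 0.34 0 0 0;0 -0.0076 0.39 0 0 0;0 -0.0076 0.41 0 0 0;0 -0.0076 0.41 0 0 0;0 -0.0076 0.41 0 0 0;0 -0.0076 0.41 0 0 0;0 -0.0076 0.41 0 0 0"}}

```text
time: 29.05
tool_pos: [0.446, 0.0122, 0.0076]
eef_rot: [0.001, 0.128, 0.992, -0.0]
wrist_force: [-0.2, -0.2, -0.1]
gripper_width: 0.0853
grip_force: 0.0
```

Emit:
{"api": "arm_command", "payload": {"plan": "0 0 0 0 0 0;0 0 0 0 0 0;0 0 0 0 0 0;0 0 0 0 0 0;0 0 0 0 0 0;0 0 0 0 0 0;0 0 0 0 0 0;0 0 0 0 0 0;0 0 0 0 0 0;0 0 0 0 0 0", "claw": 1, "newtons": 35}}

```text
time: 30.05
tool_pos: [0.4455, 0.0123, 0.0075]
eef_rot: [0.0, 0.128, 0.992, -0.0]
wrist_force: [-1.6, 1.0, 10.2]
gripper_width: 0.0465
grip_force: 34.3
```

Emit:
{"api": "arm_command", "payload": {"plan": "0 0 -0.02 0 0 0;0 0 -0.05 0 0 0;0 0 -0.1 0 0 0;0 0 -0.2 0 0 0;0 0 -0.3 0 0 0;0 0 -0.4 0 0 0;0 0 -0.5 0 0 0;0 0 -0.6 0 0 0;0 0 -0.6 0 0 0;0 0 -0.6 0 0 0;0 0 -0.6 0 0 0;0 0 -0.6 0 0 0"}}

```text
time: 31.25
tool_pos: [0.4441, 0.0124, 0.1856]
eef_rot: [-0.002, 0.128, 0.992, -0.0]
wrist_force: [0.2, 1.1, -1.3]
gripper_width: 0.0464
grip_force: 36.3
```

Run:
```python
from h import *
for i in range(5):get_image("wrist")
s=state();t=s["tool_pos"];print(s["time"],t,s["wrist_force"],s["gripper_width"])
for dz in(.007,.009,.011,.013,.015):
  for r in([.024],[.01525],[.024,.01525]):a=find(t[:2],t[2]+dz,r,lim=.008,save=f"pics/sg{dz}{len(r)}.png");print(dz,r,a[0]-t[:2],a[1])
print(move([.454,-.293,.19]).round(4))
```

```text
31.5 [0.44503733 0.01234219 0.18632911] [-0.31018267 -0.08290341 -1.33239035] 0.04629830066245184
0.007 [0.024] [-0.0011 -0.0003] 71.2
0.007 [0.01525] [ 0.0018 -0.0014] 93.6
0.007 [0.024, 0.01525] [ 0.0022 -0.0011] 159.8
0.009 [0.024] [ 0.0005 -0.0006] 73.3
0.009 [0.01525] [ 0.0012 -0.0009] 100.6
0.009 [0.024, 0.01525] [ 0.0012 -0.0009] 176.6
0.011 [0.024] [-0.0006 -0.0003] 78.6
0.011 [0.01525] [ 0.     -0.0005] 105.8
0.011 [0.024, 0.01525] [ 0.     -0.0005] 173.4
0.013 [0.024] [-0.0019  0.0003] 79.4
0.013 [0.01525] [-0.0012 -0.0004] 97.3
0.013 [0.024, 0.01525] [-1.3e-03 -1.0e-04] 170.8
0.015 [0.024] [-0.0035  0.0012] 78.8
0.015 [0.01525] [-0.0022  0.0004] 72.6
0.015 [0.024, 0.01525] [-0.0027  0.0006] 153.4
[-0.2863 -0.977  -0.0101]
```

Emit:
{"api": "arm_command", "payload": {"plan": "-0.1 -0.33 -0.02 0 0 0;-0.2 -0.66 -0.02 0 0 0;-0.285 -0.975 -0.02 0 0 0;-0.285 -0.975 -0.02 0 0 0;-0.285 -0.975 -0.02 0 0 0;-0.285 -0.975 -0.02 0 0 0;-0.285 -0.975 -0.02 0 0 0;-0.285 -0.975 -0.02 0 0 0;-0.285 -0.975 -0.02 0 0 0;-0.285 -0.975 -0.02 0 0 0;-0.285 -0.975 -0.02 0 0 0"}}

```text
time: 33.35
tool_pos: [0.4537, -0.2908, 0.193]
eef_rot: [-0.0, 0.127, 0.992, 0.0]
wrist_force: [0.1, -0.3, -1.3]
gripper_width: 0.0463
grip_force: 36.5
```

Run:
```python
from h import *
for i in range(5):get_image("wrist")
s=state();t=s["tool_pos"];print(s["time"],t,s["gripper_width"])
for dz in(.0095,.0105,.0115):
  a=find(t[:2],t[2]+dz,[.024,.01525],lim=.005);print(a[0]-t[:2],a[1])
print(move([.4538,-.2925,.12]).round(4))
```

```text
33.6 [ 0.45385729 -0.29184611  0.19303792] 0.04603270136368861
[ 0.0002 -0.0006] 182.7
[-0.0005 -0.0005] 185.2
[-0.0012 -0.0006] 177.5
[-2.000e-04 -8.000e-04  2.432e-01]
```

Emit:
{"api": "arm_command", "payload": {"plan": "0 -0.001 0.08 0 0 0;0 -0.001 0.15 0 0 0;0 -0.001 0.2 0 0 0;0 -0.001 0.24 0 0 0;0 -0.001 0.24 0 0 0;0 -0.001 0.24 0 0 0;0 -0.001 0.24 0 0 0;0 -0.001 0.24 0 0 0;0 -0.001 0.24 0 0 0"}}

```text
time: 34.65
tool_pos: [0.454, -0.2929, 0.1216]
eef_rot: [0.001, 0.128, 0.992, -0.0]
wrist_force: [0.6, -0.4, -1.0]
gripper_width: 0.0462
grip_force: 36.5
```

Run:
```python
from h import *
for i in range(3):get_image("wrist")
s=state();t=s["tool_pos"];print(s["time"],t,s["wrist_force"])
for dz in(.0095,.0105,.0115):
  a=find(t[:2],t[2]+dz,[.024,.01525],lim=.005);print(a[0]-t[:2],a[1])
print(move([.4540,-.2925,.088]).round(4))
```

```text
34.8 [ 0.45379263 -0.29270801  0.12122299] [-0.92021298 -0.78724625 -1.71231943]
[ 0.0003 -0.0006] 153.5
[-0.0005 -0.0005] 150.1
[-1.3e-03 -1.0e-04] 143.6
[-0.0009  0.0007  0.11  ]
```

Emit:
{"api": "arm_command", "payload": {"plan": "-0.001 0.0007 0.03 0 0 0;-0.001 0.0007 0.05 0 0 0;-0.001 0.0007 0.07 0 0 0;-0.001 0.0007 0.083 0 0 0;-0.001 0.0007 0.083 0 0 0;-0.001 0.0007 0.083 0 0 0;-0.001 0.0007 0.083 0 0 0"}}

```text
time: 35.65
tool_pos: [0.4542, -0.2927, 0.0962]
eef_rot: [0.0, 0.128, 0.992, -0.0]
wrist_force: [0.4, -0.5, -1.4]
gripper_width: 0.0461
grip_force: 36.5
```

Emit:
{"api": "arm_command", "payload": {"plan": "0 0 0.007 0 0 0;0 0 0.014 0 0 0;0 0 0.02 0 0 0;0 0 0.025 0 0 0;0 0 0.025 0 0 0;0 0 0.025 0 0 0"}}

```text
time: 36.25
tool_pos: [0.454, -0.2925, 0.0885]
eef_rot: [-0.0, 0.128, 0.992, -0.0]
wrist_force: [-1.0, 0.1, -0.8]
gripper_width: 0.0457
grip_force: 36.5
```

Emit:
{"api": "arm_command", "payload": {"plan": "0 0 0.003 0 0 0;0 0 0.006 0 0 0;0 0 0.008 0 0 0;0 0 0.008 0 0 0;0 0 0.008 0 0 0"}}

```text
time: 36.75
tool_pos: [0.454, -0.2925, 0.0861]
eef_rot: [-0.0, 0.128, 0.992, -0.0]
wrist_force: [0.6, -0.7, -1.4]
gripper_width: 0.0462
grip_force: 36.5
```

Emit:
{"api": "arm_command", "payload": {"plan": "0 0 0.002 0 0 0;0 0 0.004 0 0 0;0 0 0.004 0 0 0;0 0 0.004 0 0 0"}}

```text
time: 37.15
tool_pos: [0.4542, -0.2926, 0.0856]
eef_rot: [0.0, 0.128, 0.992, -0.0]
wrist_force: [-1.0, 1.3, 4.8]
gripper_width: 0.0462
grip_force: 37.1
```

Emit:
{"api": "arm_command", "payload": {"plan": "0 0 0 0 0 0;0 0 0 0 0 0;0 0 0 0 0 0;0 0 0 0 0 0;0 0 0 0 0 0;0 0 0 0 0 0;0 0 0 0 0 0", "claw": -1}}

```text
time: 37.85
tool_pos: [0.454, -0.2925, 0.0849]
eef_rot: [-0.0, 0.128, 0.992, -0.0]
wrist_force: [-0.4, 0.3, 0.1]
gripper_width: 0.0855
grip_force: 0.0
```

Emit:
{"api": "arm_command", "payload": {"plan": "0 0 -0.1 0 0 0;0 0 -0.2 0 0 0;0 0 -0.3 0 0 0;0 0 -0.38 0 0 0;-0.2 0 -0.38 0 0 0;-0.2 0 -0.38 0 0 0;-0.2 0 -0.38 0 0 0;-0.2 0 -0.38 0 0 0"}}

```text
time: 38.65
tool_pos: [0.5108, -0.3069, 0.198]
eef_rot: [-0.001, 0.128, 0.992, 0.001]
wrist_force: [-0.2, -0.7, 0.8]
gripper_width: 0.0853
grip_force: 0.0
```

Run:
```python
from h import *
for i in range(5):get_image("wrist")
s=state();t=s["tool_pos"];print(s["time"],t)
c=[.454,-.293]
for z in(.092,.094,.096,.098,.1):print(z,find(c,z,[.024,.01525],lim=.006,save=f"pics/sh{z}.png"))
print(find(c,.087,[.03],lim=.006),find(c,.1005,[.0075,.0045],lim=.005))
print(move([.4757-.02,.0,.2]).round(3),move([.4757,.3147,.13]).round(3))
```

```text
38.9 [ 0.51104845 -0.30738078  0.19868172]
0.092 (array([ 0.4544, -0.2932]), 167.3)
0.094 (array([ 0.4542, -0.2931]), 167.8)
0.096 (array([ 0.4542, -0.2931]), 151.2)
0.098 (array([ 0.4539, -0.2932]), 163.7)
0.1 (array([ 0.4539, -0.2932]), 148.8)
(array([ 0.4543, -0.2989]), 30.4) (array([ 0.454 , -0.2935]), 153.0)
[ 0.442  0.944 -0.003] [0.644 1.976 0.23 ]
```

The small bearing is seated and concentric with the axis within 0.3 mm, with its top at the right height. Now to the grey washer, with the claw partly closed so it clears the pink one.

Emit:
{"api": "arm_command", "payload": {"plan": "0.322 0.988 0 0 0 0;0.322 0.988 0 0 0 0;0.322 0.988 0 0 0 0;0.322 0.988 0 0 0 0;0.322 0.988 0 0 0 0;0.322 0.988 0 0 0 0;0.322 0.988 0 0 0 0;0.322 0.988 0 0 0 0;0.322 0.988 0 0 0 0;0.322 0.988 0 0 0 0"}}

```text
time: 40.25
tool_pos: [0.4944, 0.0019, 0.199]
eef_rot: [0.0, 0.129, 0.992, -0.0]
wrist_force: [-0.5, -0.6, 0.2]
gripper_width: 0.0852
grip_force: 0.0
```

Emit:
{"api": "arm_command", "payload": {"plan": "0.322 0.988 0 0 0 0;0.322 0.988 0 0 0 0;0.322 0.988 0 0 0 0;0.322 0.988 0.23 0 0 0;0.322 0.988 0.23 0 0 0;0.322 0.988 0.23 0 0 0;0.322 0.988 0.23 0 0 0;0.322 0.988 0.23 0 0 0;0.322 0.988 0.23 0 0 0;0.322 0.988 0.23 0 0 0;0.322 0.988 0.23 0 0 0", "claw": -0.4}}

```text
time: 41.35
tool_pos: [0.4766, 0.3133, 0.1305]
eef_rot: [0.0, 0.129, 0.992, 0.0]
wrist_force: [-0.5, -0.4, 0.2]
gripper_width: 0.06
grip_force: 0.0
```

Run:
```python
from h import *
for i in range(5):get_image("wrist")
s=state();t=s["tool_pos"];print(s["time"],t,s["gripper_width"])
for z in(.005,.006,.007):
  for r in([.023,.0105],[.023],[.0105]):print(z,r,find([.4757,.3147],z,r,lim=.01,save=f"pics/w{z}{len(r)}.png"))
c=find([.4757,.3147],.006,[.023,.0105],lim=.01)[0]
print(c,move([*c,.006]).round(4))
```

```text
41.6 [0.47604929 0.3142237  0.13025071] 0.05974719103075917
0.005 [0.023, 0.0105] (array([0.4774, 0.3136]), 121.6)
0.005 [0.023] (array([0.4773, 0.3135]), 56.6)
0.005 [0.0105] (array([0.4774, 0.3136]), 64.2)
0.006 [0.023, 0.0105] (array([0.477 , 0.3136]), 121.3)
0.006 [0.023] (array([0.477 , 0.3136]), 56.5)
0.006 [0.0105] (array([0.477 , 0.3136]), 64.1)
0.007 [0.023, 0.0105] (array([0.4767, 0.3137]), 119.9)
0.007 [0.023] (array([0.4767, 0.3137]), 56.3)
0.007 [0.0105] (array([0.4767, 0.3137]), 63.4)
[0.477  0.3136] [-0.0053 -0.0026  0.4128]
```

Emit:
{"api": "arm_command", "payload": {"plan": "-0.005 -0.0026 0.1 0 0 0;-0.005 -0.0026 0.2 0 0 0;-0.005 -0.0026 0.28 0 0 0;-0.005 -0.0026 0.34 0 0 0;-0.005 -0.0026 0.39 0 0 0;-0.005 -0.0026 0.42 0 0 0;-0.005 -0.0026 0.44 0 0 0;-0.005 -0.0026 0.446 0 0 0;-0.005 -0.0026 0.446 0 0 0;-0.005 -0.0026 0.446 0 0 0"}}

```text
time: 43.1
tool_pos: [0.4775, 0.3138, -0.0033]
eef_rot: [0.0, 0.128, 0.992, 0.0]
wrist_force: [-0.2, -0.5, 0.3]
gripper_width: 0.0597
grip_force: 0.0
```

Emit:
{"api": "arm_command", "payload": {"plan": "0 0 0.003 0 0 0;0 0 0.006 0 0 0;0 0 0.006 0 0 0;0 0 0.006 0 0 0"}}

```text
time: 43.5
tool_pos: [0.4774, 0.3138, -0.005]
eef_rot: [0.0, 0.128, 0.992, 0.0]
wrist_force: [-0.7, -0.5, 5.0]
gripper_width: 0.0602
grip_force: 2.5
```

Emit:
{"api": "arm_command", "payload": {"plan": "0 0 -0.006 0 0 0;0 0 -0.013 0 0 0;0 0 -0.013 0 0 0;0 0 -0.013 0 0 0"}}

```text
time: 43.9
tool_pos: [0.477, 0.3135, -0.0018]
eef_rot: [0.0, 0.128, 0.992, -0.0]
wrist_force: [0.4, 0.2, -0.3]
gripper_width: 0.0596
grip_force: 0.0
```

Emit:
{"api": "arm_command", "payload": {"plan": "0 0 0 0 0 0;0 0 0 0 0 0;0 0 0 0 0 0;0 0 0 0 0 0;0 0 0 0 0 0;0 0 0 0 0 0;0 0 0 0 0 0;0 0 0 0 0 0", "claw": 1, "newtons": 30}}

```text
time: 44.7
tool_pos: [0.477, 0.3135, -0.0016]
eef_rot: [0.0, 0.128, 0.992, -0.0]
wrist_force: [-0.9, -1.3, 5.5]
gripper_width: 0.0441
grip_force: 30.4
```

Emit:
{"api": "arm_command", "payload": {"plan": "0 0 -0.02 0 0 0;0 0 -0.05 0 0 0;0 0 -0.1 0 0 0;0 0 -0.2 0 0 0;0 0 -0.3 0 0 0;0 0 -0.4 0 0 0;0 0 -0.5 0 0 0;0 0 -0.64 0 0 0;0 0 -0.64 0 0 0;0 0 -0.64 0 0 0;0 0 -0.64 0 0 0;0 0 -0.64 0 0 0"}}

```text
time: 45.9
tool_pos: [0.4759, 0.313, 0.1887]
eef_rot: [-0.001, 0.128, 0.992, -0.001]
wrist_force: [0.6, -0.0, -0.8]
gripper_width: 0.0438
grip_force: 30.9
```

Run:
```python
from h import *
for i in range(5):get_image("wrist")
s=state();t=s["tool_pos"];print(s["time"],t,s["wrist_force"],s["gripper_width"])
for dz in(.0055,.0075,.0095):
  for r in([.0105],[.023,.0105]):a=find(t[:2],t[2]+dz,r,lim=.006,save=f"pics/wg{dz}{len(r)}.png");print(dz,r,a[0]-t[:2],a[1])
print(move([.454,-.293,.19]).round(4))
```

```text
46.15 [0.47666051 0.31341005 0.18942076] [-0.3090978   0.77947383 -1.56167882] 0.04368944946189787
0.0055 [0.0105] [ 0.001 -0.001] 88.7
0.0055 [0.023, 0.0105] [ 0.0013 -0.0009] 157.2
0.0075 [0.0105] [ 0.0003 -0.0006] 89.9
0.0075 [0.023, 0.0105] [ 0.0003 -0.0006] 158.5
0.0095 [0.0105] [-7.e-04 -1.e-04] 87.8
0.0095 [0.023, 0.0105] [-7.e-04 -1.e-04] 154.7
[-4.3930e-01 -1.9751e+00  8.0000e-04]
```

Emit:
{"api": "arm_command", "payload": {"plan": "-0.07 -0.3 0 0 0 0;-0.15 -0.65 0 0 0 0;-0.219 -0.987 0 0 0 0;-0.219 -0.987 0 0 0 0;-0.219 -0.987 0 0 0 0;-0.219 -0.987 0 0 0 0;-0.219 -0.987 0 0 0 0;-0.219 -0.987 0 0 0 0"}}

```text
time: 47.25
tool_pos: [0.4655, 0.0093, 0.1904]
eef_rot: [0.0, 0.13, 0.992, 0.0]
wrist_force: [-0.4, 1.0, 0.1]
gripper_width: 0.0438
grip_force: 31.0
```

Emit:
{"api": "arm_command", "payload": {"plan": "-0.219 -0.987 0 0 0 0;-0.219 -0.987 0 0 0 0;-0.219 -0.987 0 0 0 0;-0.219 -0.987 0 0 0 0;-0.219 -0.987 0 0 0 0;-0.219 -0.987 0 0 0 0;-0.219 -0.987 0 0 0 0;-0.219 -0.987 0 0 0 0;-0.219 -0.987 0 0 0 0;-0.219 -0.987 0 0 0 0"}}

```text
time: 48.25
tool_pos: [0.4539, -0.2902, 0.1901]
eef_rot: [-0.0, 0.127, 0.992, 0.0]
wrist_force: [-0.4, 0.7, -0.4]
gripper_width: 0.0438
grip_force: 31.1
```

Run:
```python
from h import *
for i in range(5):get_image("wrist")
s=state();t=s["tool_pos"];print(s["time"],t,s["wrist_force"],s["gripper_width"])
for dz in(.0065,.0075,.0085):
  a=find(t[:2],t[2]+dz,[.023,.0105],lim=.006);print(dz,a[0]-t[:2],a[1])
print(move([.4537,-.2925,.12]).round(4))
```

```text
48.5 [ 0.45388961 -0.29177324  0.19038158] [-0.14889972  0.41213156 -0.7400621 ] 0.043627828866019285
0.0065 [ 0.0003 -0.0006] 179.1
0.0075 [-0.0003 -0.0009] 179.2
0.0085 [-0.0009 -0.0008] 176.4
[ 1.000e-04 -5.000e-04  2.344e-01]
```

Emit:
{"api": "arm_command", "payload": {"plan": "0 0 0.07 0 0 0;0 0 0.13 0 0 0;0 0 0.18 0 0 0;0 0 0.22 0 0 0;0 0 0.234 0 0 0;0 0 0.234 0 0 0;0 0 0.234 0 0 0;0 0 0.234 0 0 0;0 0 0.234 0 0 0"}}

```text
time: 49.55
tool_pos: [0.4541, -0.2929, 0.1207]
eef_rot: [0.001, 0.128, 0.992, -0.0]
wrist_force: [1.0, -0.5, -0.7]
gripper_width: 0.044
grip_force: 31.1
```

Emit:
{"api": "arm_command", "payload": {"plan": "0 0 0.02 0 0 0;0 0 0.04 0 0 0;0 0 0.055 0 0 0;0 0 0.068 0 0 0;0 0 0.068 0 0 0;0 0 0.068 0 0 0;0 0 0.068 0 0 0"}}

```text
time: 50.25
tool_pos: [0.4538, -0.2927, 0.0997]
eef_rot: [0.0, 0.128, 0.992, -0.0]
wrist_force: [1.1, 0.4, -0.2]
gripper_width: 0.044
grip_force: 31.1
```

Emit:
{"api": "arm_command", "payload": {"plan": "0 0 0.004 0 0 0;0 0 0.008 0 0 0;0 0 0.012 0 0 0;0 0 0.012 0 0 0;0 0 0.012 0 0 0;0 0 0.012 0 0 0"}}

```text
time: 50.85
tool_pos: [0.4537, -0.2926, 0.0961]
eef_rot: [0.0, 0.128, 0.992, -0.0]
wrist_force: [0.3, -0.0, -1.0]
gripper_width: 0.0439
grip_force: 31.1
```

Emit:
{"api": "arm_command", "payload": {"plan": "0 0 0.002 0 0 0;0 0 0.004 0 0 0;0 0 0.004 0 0 0;0 0 0.004 0 0 0"}}

```text
time: 51.25
tool_pos: [0.4537, -0.2926, 0.0948]
eef_rot: [-0.0, 0.128, 0.992, -0.0]
wrist_force: [-0.6, 1.0, -0.6]
gripper_width: 0.0436
grip_force: 31.1
```

Emit:
{"api": "arm_command", "payload": {"plan": "0 0 0.002 0 0 0;0 0 0.002 0 0 0;0 0 0.002 0 0 0"}}

```text
time: 51.55
tool_pos: [0.4538, -0.2927, 0.0944]
eef_rot: [0.0, 0.128, 0.992, -0.0]
wrist_force: [-0.8, 0.5, 2.0]
gripper_width: 0.0434
grip_force: 31.3
```

Emit:
{"api": "arm_command", "payload": {"plan": "0 0 0.001 0 0 0;0 0 0.001 0 0 0"}}

```text
time: 51.75
tool_pos: [0.4538, -0.2927, 0.0943]
eef_rot: [0.0, 0.128, 0.992, -0.0]
wrist_force: [-0.3, -0.1, 5.6]
gripper_width: 0.0438
grip_force: 31.6
```

Emit:
{"api": "arm_command", "payload": {"plan": "0 0 0 0 0 0;0 0 0 0 0 0;0 0 0 0 0 0;0 0 0 0 0 0;0 0 0 0 0 0;0 0 0 0 0 0;0 0 0 0 0 0", "claw": -1}}

```text
time: 52.45
tool_pos: [0.4537, -0.2926, 0.0939]
eef_rot: [-0.0, 0.128, 0.992, -0.0]
wrist_force: [-0.0, 0.2, 0.1]
gripper_width: 0.0854
grip_force: 0.0
```

Emit:
{"api": "arm_command", "payload": {"plan": "0 0 -0.1 0 0 0;0 0 -0.2 0 0 0;0 0 -0.3 0 0 0;0 0 -0.38 0 0 0;-0.2 0 -0.38 0 0 0;-0.2 0 -0.38 0 0 0;-0.2 0 -0.38 0 0 0;-0.2 0 -0.38 0 0 0"}}

```text
time: 53.25
tool_pos: [0.5105, -0.3071, 0.207]
eef_rot: [-0.001, 0.128, 0.992, 0.001]
wrist_force: [-0.0, 1.4, 0.4]
gripper_width: 0.0853
grip_force: 0.0
```

Run:
```python
from h import *
for i in range(5):get_image("wrist")
s=state();t=s["tool_pos"];print(s["time"],t,s["wrist_force"])
c=[.454,-.293]
for z in(.100,.102,.104):print(z,find(c,z,[.023,.0105],lim=.006,save=f"pics/wh{z}.png"))
print(find(c,.1005,[.0075,.0045],lim=.005))
h=np.zeros((400,800,3),np.uint8);h[:,:400]=cv2.resize(cv2.imread("pics/wh0.102.png"),(400,400))
im=get_image("side")[:,:,::-1];u,v=proj("side",[.454,-.293,.06]).astype(int);h[:,400:]=cv2.resize(im[v-45:v+45,u-45:u+45],(400,400),interpolation=cv2.INTER_CUBIC)
cv2.imwrite("pics/fin.png",h)
```

```text
53.5 [ 0.51072988 -0.3074742   0.2076883 ] [-0.17983387  0.1584999  -0.68949554]
0.1 (array([ 0.4541, -0.2932]), 137.2)
0.102 (array([ 0.4539, -0.2932]), 136.5)
0.104 (array([ 0.4536, -0.2932]), 133.2)
(array([ 0.4541, -0.2933]), 170.2)Traceback (most recent call last):
  File "<stdin>", line 8, in <module>
ValueError: 200 camera calls are used up
```

The camera calls are used up, but the last wrist picture was saved, so I'll view that one.

View pics/wh0.102.png

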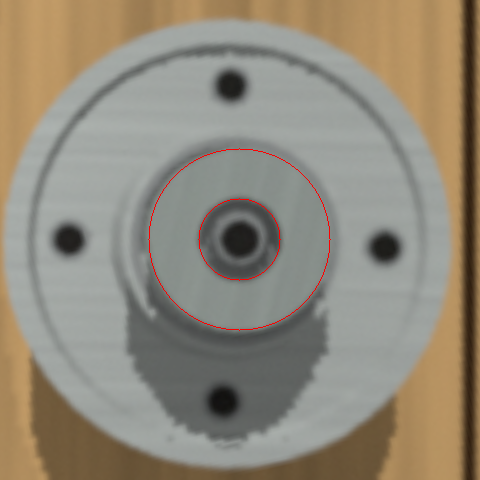

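The washer lies flat around the pin, concentric at (239,239) px. The gripper is clear, so I'm handing in.

```bash
python3 -c "
from workcell import *
print(finish_job())"
```

```text
the job is handed in; nothing more can be done
None
```

I fitted the large bearing, pulley, small bearing and washer on the spindle in the order asked, each lowered until it touched at its home height, and handed the job in at about 53.5 s; the other parts were left alone, but with all 200 camera calls used I took no final picture of them.

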